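# Load a notched neck-heel blank into the keyed carving cradle

### The arm

A 6-joint arm with a two-finger parallel gripper is mounted at the origin on a cart in front of the work surface, level with it; the furniture and walls round the work are solid. World frame = base frame: x ahead of the robot, y to its left, z up, the work surface at z = 0. Lengths are in mm, angles in rad, forces in N, time in s.
With the tool pointing down it reaches from about 275 to 1000 mm from the base axis. Payload 8.4 kg.
Tool frame: the origin (TCP) lies midway between the tips of the shut fingers; the grasp point (between the pads) lies 19 mm behind it (r.grip_point_offset is the distance from the TCP to the grasp point, in mm); z points along the fingers, x is the direction in which the jaws open and shut, and the axes are right-handed (so a half turn about z gives the same grasp; the last joint's range is limited). The gripper opens to 85 mm and grips with 20 to 120 N. Pads are 22 mm wide; open, the fingers measure 114 mm over their backs; the gripper's body (76 mm by 85 mm) begins 54 mm behind the grasp point. The pads swing forward as they close: fully open they stand 13 mm farther back than shut.
Start: joints at [-1.18, 0.353, 1.633, -0, 1.155, -0.002], TCP at [239.234, -577.404, 231.281] pointing down, gripper open.
Joint ranges: [-2.63, 2.63], [-0.92, 2.1], [0.06, 2.66], [-1.3, 4.44], [0, 2.69], [-3.02, 3.02]. Speed limits (rad/s): [2.22, 2.22, 2.79, 3.14, 3.14, 3.14].

### API

Orientations are given as [roll, pitch, yaw] about the fixed x, y, z axes, in that order (R = Rz(yaw) Ry(pitch) Rx(roll)).
In Python, from rig import monitor, vision, sign_off, r gives the robot as it stands.
- The arm moves only by the shell command python3 -m inch 'ROWS' [FORCE]. ROWS is JSON, a list of rows, each an object with "dp": the shift along the tool's x, y, z in mm, a list of three; "angular": the turn, a rotation vector about the tool's x, y, z in rad, a list of three; "fingers": the closure in counts, from 0 (fully open) to 255 (shut). A call has 1 to 12 rows; each row is the pose to reach, as a shift and turn from the pose commanded when the call began, along the tool's axes at that moment; what a row does not reach only later rows make up. A row lasts 1/12 s, in which the tool goes at most 41.7 mm and 7.16 degrees, less where a joint would pass 70% of its speed; a pose out of reach is approached as far as the arm can. A call with a gripper value outside its range is refused whole. The fingers move at their own pace and stop on an object; FORCE is the grip in N (left out, the last holds). Time passes only in rows, so rows that repeat a pose let the fingers close. It gives the time, the measured TCP pose, the force and the opening at its end, in the units of the state.
- monitor.sense(): the state, without advancing time (a new reading comes with each control period).
- vision.grab_frame(name): name is "scene" or "side" or "wrist"; returns (picture, depth): 384x512x3 uint8, blue, green, red; 384x512 float32, mm along the optical axis (not along the pixel's ray), 0 where there is no reading.
- vision.camera_params(name): a dict with "fx", "fy", "cx", "cy" (pixels), "R" (3x3) and "t" (3): a world point X has camera coordinates R X + t. Camera axes: x right, y down, z forward; pixel columns grow to the right and rows downward; lengths in mm; the calibration is good to about 2 mm. A picture is of the moment at which its call begins: read the wrist's pose just before it. camera_params takes no time and is no camera call; for the wrist camera it gives the pose at the moment of the call.
- sign_off(): hands the job in, once; it reports no verdict.
The state is a dict: "clock": time; "qpos": joint angles; "qvel": joint speeds; "joint_efforts": joint torques, N m; "eef_pos": TCP position; "tcp_rot": TCP orientation; "contact_force": force on the tool from outside, world axes, zero at the start; "wrist_torque": the same for the moment, N m; "opening": opening from 0.0 (shut) to 1.0 (fully open).
Only numpy, scipy, OpenCV 4.12 (cv2) and the standard library are available. Lean on these libraries where they do the work, as an engineer would, in place of code of your own. Each camera call takes 0.05 s, during which the arm holds its last target.

### The job

Turn the red latch of the carving cradle clear of its pocket, then pick up the notched maple blank and try it in the pocket, notch side down, turning it end for end if the cradle's key does not accept it. When it sits fully home on the pocket floor, turn the latch back over its end as far as it goes, let go, and leave the other things on the bench where they are.

Things in the scene. Friction and masses are not known exactly. Their poses are not given: they have to be found in the camera images.
- blank: Pale maple block with a pencil line along its top, loose, 0.2 kg, 130 mm long (x), 46 wide (y), 52 high (z); lies notch side down, any yaw. Origin: centre of its underside. One notch, 24 mm wide and 11 deep, runs right across the underside, centred 28 mm from the middle towards the block's +x end; otherwise it is the same end for end. Grasp it across its width.
- cradle: Wooden carving cradle fixed to the bench, base 240 x 100 mm. Origin: centre of its underside, on the bench; x runs along the pocket towards the latch, z up. The pocket is centred on the origin, 134 mm (x) by 50 mm (y) at the floor; the upper 12 mm of its walls flare out 5 mm as a lead-in; its floor is 14 mm and its rim 30 mm above the bench.
- pocket_floor (a point): Centre of the pocket's floor. Cross slots lie 28 mm to either side along the cradle's x: one holds a brass key, 16 mm wide, 9 mm above the floor, the other a flat brass filler. Which is which changes and no pose tells: look, or feel. With its notch over the key the block reaches the floor; the other way round it stops on the key, 9 mm proud, and must be lifted out and given half a turn.
- latch (a joint): Angle of the turn latch about its vertical axis, rad: 0 = closed (a stop), nose pointing along the cradle's -x over the end of the pocket; grows anticlockwise seen from above to 1.65 (a stop), where the nose points to the cradle's -y side. Clear of the pocket above about 1.2. Stiff enough to stay where it is left (0.08 N m).
- latch_grip (a point): Centre of the latch's red grip bar, on its axis, 97 mm along the cradle's +x from the pocket's centre, 92.5 mm above the bench. Bar: 46 mm long (point's x; the nose points to the point's -x), 14 thick, 30 high (top at 108 mm). Below it the steel nose, 22 mm wide, reaches 57 mm from the axis; underside 69.5 mm above the bench, 3.5 over a seated block, too low for a proud one.
- sanding_block: Cork sanding block, 46 x 90 x 27 mm, loose bystander. Origin: centre of its underside.
- pin_tin: Open round brass tin, 65 mm across, 28 mm high, loose bystander. Origin: centre of its underside.
- spool_clamp_4: Turned wooden spool clamp lying on its side, 35 x 68 x 34 mm, loose bystander. Origin: centre of its underside.
- log_mallet: Mallet made of a birch branch, lying, 85 x 295 x 73 mm, loose bystander. Origin: centre of its underside.
Not all that is in view belongs to the job. There is more than one size of the blank; the job needs the larger.

How it is judged:
By the outcome, as a careful person would: the job done as asked, in the order asked, and still so for the second after the job is handed in, with the robot touching nothing.
It also fails if it takes over 72 s, if anything falls off the work surface, if the arm or the gripper's body presses on something with over 40 N, if the wrist force passes 120 N, or if a joint passes its speed limit or range.

## Working session

There is one attempt and no reset: what is moved stays moved. The work goes in short steps, Python scripts to look and compute and a shell command to move; the robot and the scene stay as the last step left them, time stands still between calls to the robot, and variables do not carry over. Pictures are saved under pics/ and viewed, and the job is handed in when it is done.

```bash
ls -la; mkdir -p pics; python3 - <<'E'
from rig import monitor, vision, r
import cv2,numpy as np
print(monitor.sense()); print(r.grip_point_offset)
for n in ("scene","side","wrist"):
    p=vision.camera_params(n); print(n,p)
    im,d=vision.grab_frame(n); cv2.imwrite(f"pics/{n}0.png",im); np.save(f"pics/{n}0.npy",d)
E
```

```text
total 12
drwxr-xr-x  3 agent agent 4096 Dec  7 02:00 .
drwxr-xr-x 23 root  root  4096 Dec  7 02:00 ..
drwxr-xr-x  2 agent agent 4096 Dec  7 02:00 pics
{'clock': 0.0, 'qpos': array([-1.18040812e+00,  3.53657366e-01,  1.63413371e+00,  1.04085769e-05,
        1.15520177e+00, -2.42587447e-03]), 'qvel': array([-9.57430396e-04,  7.47233667e-04,  1.02640956e-03, -2.40319233e-06,
        1.41265826e-03,  6.99113828e-04]), 'joint_efforts': array([-1.77830152e-03, -6.05261636e+01, -3.42063153e+01,  9.09610947e-06,
        9.50924645e-03, -4.13106000e-05]), 'eef_pos': array([ 239.05005346, -576.96091719,  230.5561066 ]), 'tcp_rot': array([-3.14157974e+00,  1.40016548e-03, -1.17798645e+00]), 'contact_force': array([ 1.15505756,  0.71920239, -0.8289661 ]), 'wrist_torque': array([-0.01644677, -0.00556796, -0.0031397 ]), 'opening': 0.9977076569242271}
18.700000000000003
scene {'fx': 418.57224324229134, 'fy': 418.57224324229134, 'cx': 260.7580544018201, 'cy': 186.64324823221475, 'R': array([[-0.82787953, -0.56087612,  0.00578408],
       [-0.44037303,  0.64355536, -0.62602563],
       [ 0.34740045, -0.52082096, -0.77978103]]), 't': array([ 474.76084058,  252.41638081, 1109.58117928])}
side {'fx': 392.15195539906637, 'fy': 392.15195539906637, 'cx': 257.0555404320787, 'cy': 189.61546837385688, 'R': array([[-0.94873933, -0.31591953, -0.00940966],
       [-0.18460153,  0.57805212, -0.79484465],
       [ 0.25654622, -0.75236334, -0.60674001]]), 't': array([515.50111998, 147.24462623, 973.65872697])}
wrist {'fx': 296.26949607202926, 'fy': 296.26949607202926, 'cx': 260.53732240843533, 'cy': 191.97199617146123, 'R': array([[ 0.3826636 , -0.92388584, -0.00187507],
       [-0.87907171, -0.36472501,  0.30693419],
       [-0.28425603, -0.11580422, -0.9517289 ]]), 't': array([-624.71111331,  -40.31621218,  381.00314851])}
```

View pics/scene0.png

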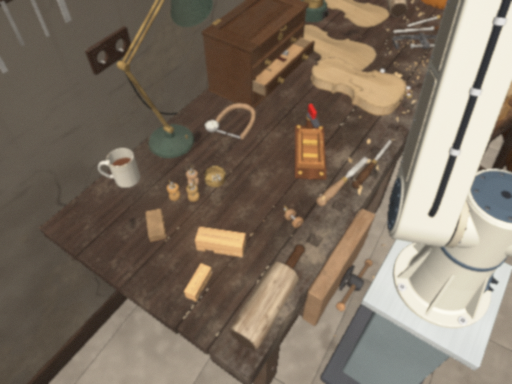

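View pics/side0.png

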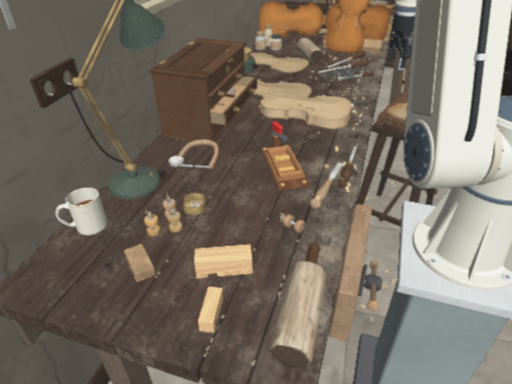

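View pics/wrist0.png

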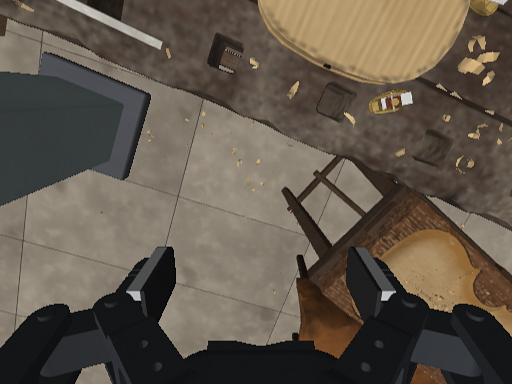

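The scene view shows the blank at about (220,242) and the smaller one at (198,282). The cradle is at (310,152) with its red latch at (313,112). The tin is at (215,176), the spool at (293,216), the cork at (155,225) and the mallet at (265,305).

```bash
cat > h.py <<'E'
import numpy as np, cv2
from rig import monitor, vision, r
def cloud(d,p):
    v,u=np.mgrid[0:d.shape[0],0:d.shape[1]]
    d=d.astype(float)
    X=np.stack([(u-p['cx'])/p['fx']*d,(v-p['cy'])/p['fy']*d,d],-1)
    W=(X-p['t'])@p['R']
    W[d<=0]=np.nan
    return W
def proj(P,p):
    c=np.asarray(P)@p['R'].T+p['t']
    return np.stack([c[...,0]/c[...,2]*p['fx']+p['cx'],c[...,1]/c[...,2]*p['fy']+p['cy']],-1)
E
python3 - <<'E'
from h import *
for n,b in (("scene",(140,90,340,300)),("side",(110,110,340,340))):
    im=cv2.imread(f"pics/{n}0.png");d=np.load(f"pics/{n}0.npy");p=vision.camera_params(n)
    x0,y0,x1,y1=b
    cv2.imwrite(f"pics/{n}0z.png",cv2.resize(im[y0:y1,x0:x1],None,fx=600/(y1-y0),fy=600/(y1-y0),interpolation=cv2.INTER_CUBIC)[:,:800])
    W=cloud(d,p); np.save(f"pics/{n}W.npy",W)
    pts={"scene":[(220,242),(310,150),(313,110),(310,170),(198,282),(300,200),(215,176),(293,216),(270,310)],"side":[(222,262),(285,165),(278,128),(210,310),(194,203)]}[n]
    for u,v in pts: print(n,u,v,W[v,u].round(0))
    # top faces by height
    m=np.isfinite(W[...,2])
    for nm,(zl,zh),(ul,vl,uh,vh) in {"scene":[("blank",(47,57),(180,215,260,270)),("rim",(25,35),(285,110,335,190)),("grip",(80,115),(295,95,330,135))],"side":[("blank",(47,57),(180,235,265,290)),("rim",(25,35),(255,130,320,200)),("grip",(80,115),(262,110,295,150))]}[n]:
        k=m&(W[...,2]>zl)&(W[...,2]<zh); q=np.zeros_like(k);q[vl:vh,ul:uh]=1;k&=q
        P=W[k]
        if len(P)<5: print(nm,len(P));continue
        rect=cv2.minAreaRect(P[:,:2].astype(np.float32)); print(n,nm,len(P),rect,cv2.boxPoints(rect).round(0).tolist(),np.median(P[:,2]), P[:,2].max())
E
```

```text
scene 220 242 [532. 256.  55.]
scene 310 150 [ 521. -214.   12.]
scene 313 110 [ 565. -293.  107.]
scene 310 170 [ 479. -143.    5.]
scene 198 282 [515. 372.  36.]
scene 300 200 [446. -25.  -1.]
scene 215 176 [717.  48.   2.]
scene 293 216 [425.  52.  22.]
scene 270 310 [317. 340.  61.]
scene blank 733 ((545.0492553710938, 240.99044799804688), (129.83346557617188, 50.079044342041016), 24.990320205688477) [[476.0, 236.0], [497.0, 191.0], [614.0, 246.0], [593.0, 291.0]] 52.27405828778118 56.80866231118387
scene rim 370 ((494.435791015625, -178.49021911621094), (94.15543365478516, 281.6742248535156), 39.42570877075195) [[369.0, -100.0], [548.0, -317.0], [620.0, -257.0], [441.0, -40.0]] 29.877354695191055 34.830913065222205
scene grip 98 ((564.0733032226562, -287.75152587890625), (20.47423553466797, 77.25827026367188), 51.2676887512207) [[528.0, -272.0], [588.0, -320.0], [601.0, -304.0], [540.0, -256.0]] 100.45904012340065 111.44359974474638
side 222 262 [538. 264.  47.]
side 285 165 [ 519. -210.   11.]
side 278 128 [ 565. -285.   99.]
side 210 310 [517. 382.  35.]
side 194 203 [719.  44.   2.]
side blank 883 ((544.149658203125, 242.59530639648438), (129.55130004882812, 48.592933654785156), 24.115942001342773) [[475.0, 238.0], [495.0, 194.0], [613.0, 247.0], [593.0, 291.0]] 51.51204421481543 54.59496130859756
side rim 323 ((488.15814208984375, -165.75718688964844), (86.52349090576172, 313.1312561035156), 35.18336868286133) [[363.0, -63.0], [543.0, -319.0], [614.0, -269.0], [433.0, -13.0]] 28.954062058415033 34.815585113377274
side grip 95 ((571.3220825195312, -296.9547119140625), (17.24510955810547, 47.41387176513672), 48.886817932128906) [[548.0, -288.0], [584.0, -319.0], [595.0, -306.0], [559.0, -275.0]] 98.42042068205521 108.74937126451576
```

View pics/scene0z.png

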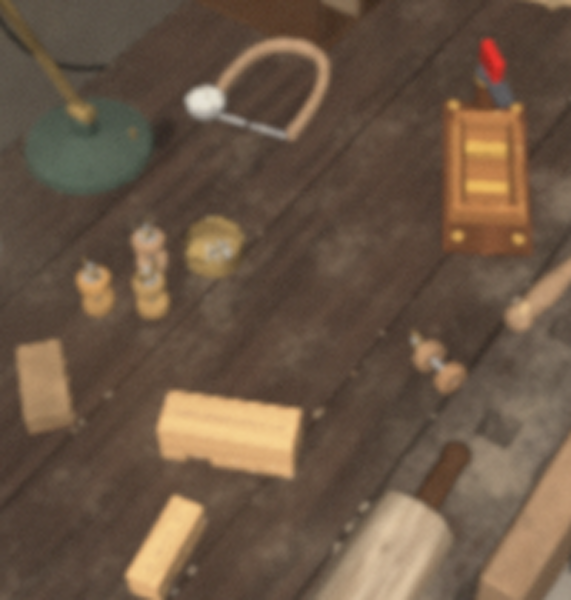

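View pics/side0z.png

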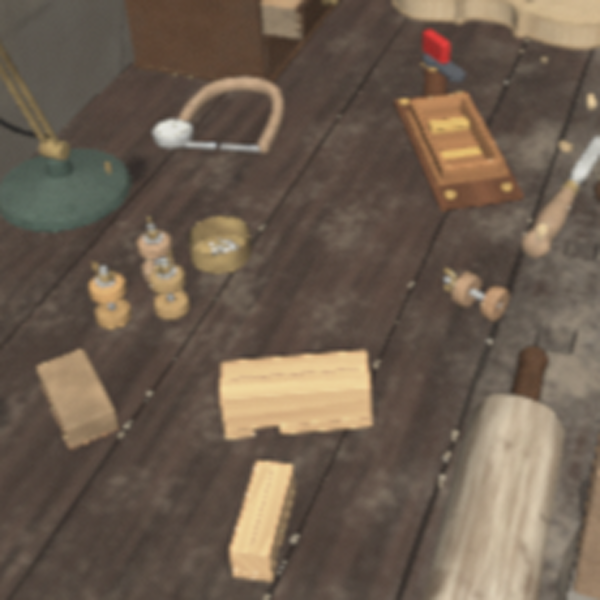

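```bash
cat >> h.py <<'E'
from scipy.spatial.transform import Rotation as Ro
def toolpose():
    s=monitor.sense(); return np.array(s['eef_pos']),Ro.from_euler('xyz',s['tcp_rot'])
def plan(xyz,yaw):
    """delta rows for tool-down target"""
    p,R=toolpose(); T=Ro.from_euler('xyz',[np.pi,0,yaw])
    dp=R.inv().apply(np.array(xyz)-p); w=(R.inv()*T).as_rotvec()
    print('at',p.round(1),'yaw',round(R.as_euler('xyz')[2],3),'dp',dp.round(1).tolist(),'ang',w.round(3).tolist(),'rows',round(max(np.linalg.norm(dp)/41.7,np.linalg.norm(w)/.125),1))
E
python3 - <<'E'
from h import *
p=vision.camera_params("wrist"); s=monitor.sense()
C=-p['R'].T@p['t']; R=Ro.from_euler('xyz',s['tcp_rot'])
print('cam in tool',R.inv().apply(C-s['eef_pos']),'axis',R.inv().apply(p['R'][2]), 'right',R.inv().apply(p['R'][0]))
ps=vision.camera_params('scene'); im=cv2.imread('pics/scene0.png')
W=np.load('pics/sceneW.npy')
# rim of cradle, restricted
v,u=np.mgrid[0:384,0:512]
for n,bx in (('scene',(290,115,332,185)),('side',(258,140,315,195))):
    W=np.load(f'pics/{n}W.npy')
    k=(u>bx[0])&(u<bx[2])&(v>bx[1])&(v<bx[3])&(W[...,2]>23)&(W[...,2]<36)
    k&=np.linalg.norm(W[...,:2]-[521,-214],axis=-1)<140
    P=W[k]; print(n,len(P),cv2.minAreaRect(P[:,:2].astype(np.float32)))
plan((470,-150,300),-1.05)
E
```

```text
cam in tool [   0.6624155   -78.49474575 -143.18347246] axis [-6.23524910e-04  3.06935772e-01  9.51730026e-01] right [9.99999800e-01 9.34168856e-05 6.25021577e-04]
scene 409 ((525.5985717773438, -220.5171356201172), (74.64937591552734, 175.12159729003906), 30.832275390625)
side 369 ((526.1746215820312, -221.13058471679688), (77.61206817626953, 177.35177612304688), 30.941070556640625)
at [ 239.1 -577.1  230.7] yaw -1.178 dp [-306.3, -376.8, -68.9] ang [-0.0, 0.001, -0.128] rows 11.8
```

```bash
python3 - <<'E'
from h import *
plan((557,-203,240),-1.04)
E
```

```text
at [ 239.1 -577.1  230.7] yaw -1.178 dp [-223.9, -436.9, -9.0] ang [-0.0, 0.001, -0.138] rows 11.8
```

```bash
python3 -m inch '[{"dp":[-18,-35,0],"angular":[0,0,-0.01],"fingers":0},{"dp":[-37,-72,-1],"angular":[0,0,-0.02],"fingers":0},{"dp":[-55,-108,-2],"angular":[0,0,-0.035],"fingers":0},{"dp":[-74,-145,-3],"angular":[0,0,-0.045],"fingers":0},{"dp":[-93,-181,-4],"angular":[0,0,-0.06],"fingers":0},{"dp":[-112,-218,-5],"angular":[0,0,-0.07],"fingers":0},{"dp":[-130,-254,-6],"angular":[0,0,-0.08],"fingers":0},{"dp":[-149,-291,-7],"angular":[0,0,-0.09],"fingers":0},{"dp":[-168,-327,-8],"angular":[0,0,-0.105],"fingers":0},{"dp":[-187,-364,-9],"angular":[0,0,-0.115],"fingers":0},{"dp":[-206,-400,-9],"angular":[0,0,-0.125],"fingers":0},{"dp":[-224,-437,-9],"angular":[0,0,-0.138],"fingers":0}]'
python3 -m inch '[{"dp":[0,0,0],"angular":[0,0,0],"fingers":0},{"dp":[0,0,0],"angular":[0,0,0],"fingers":0}]'
python3 - <<'E'
from h import *
p=vision.camera_params("wrist"); im,d=vision.grab_frame("wrist")
cv2.imwrite("pics/w1.png",im); W=cloud(d,p); np.save("pics/w1W.npy",W)
print(p,monitor.sense()['qpos'],toolpose()[0])
E
```

```text
clock: 1.15
eef_pos: [558.0, -201.2, 240.3]
tcp_rot: [3.141, 0.0, -1.039]
contact_force: [1.4, -1.3, 0.1]
opening: 1.002
clock: 1.32
eef_pos: [558.2, -201.2, 239.9]
tcp_rot: [3.141, 0.0, -1.036]
contact_force: [0.0, -0.0, 0.4]
opening: 0.996
{'fx': 296.26949607202926, 'fy': 296.26949607202926, 'cx': 260.53732240843533, 'cy': 191.97199617146123, 'R': array([[ 0.50926568, -0.86060857, -0.00116082],
       [-0.81883282, -0.48495912,  0.30712777],
       [-0.26487974, -0.15545911, -0.95166758]]), 't': array([-457.76817179,  316.5256054 ,  505.19000225])} [-3.50780317e-01  2.95924566e-01  1.69461027e+00 -3.76268804e-04
  1.15198361e+00  6.87374924e-01] [ 557.2768767  -202.44305052  239.84662122]
```

View pics/w1.png

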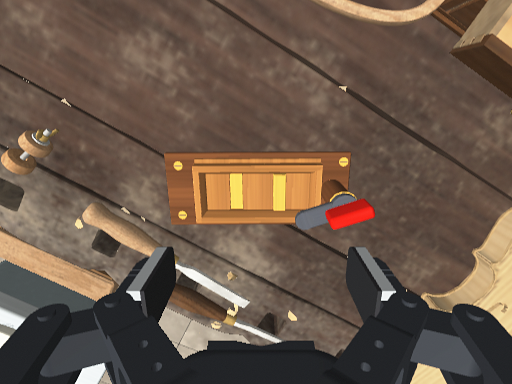

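The wrist view shows the cradle at (165–350, 152–224). Brass strips are at (236,191) and (280,192). The red grip bar is at (350,214), and its grey nose points left over the pocket end, so the latch is nearly closed. I'll compare depths for the key next.

```bash
python3 - <<'E'
from h import *
W=np.load("pics/w1W.npy"); im=cv2.imread("pics/w1.png")
for u0 in (212,236,258,280,300):
    a=W[180:204,u0-3:u0+4]; print(u0,np.nanmedian(a,axis=(0,1)).round(1),np.nanstd(a[...,2]).round(1))
v,u=np.mgrid[0:384,0:512]; roi=(u>150)&(u<385)&(v>135)&(v<240)
z=W[...,2]
print(np.histogram(z[roi&np.isfinite(z)],bins=np.arange(-6,120,3)))
for nm,lo,hi in (("rim",26,34),("rimlow",12,22),("gripTop",102,114),("nose",66,84),("tall",84,102)):
    k=roi&(z>lo)&(z<hi); P=W[k]; rc=cv2.minAreaRect(P[:,:2].astype(np.float32))
    print(nm,len(P),rc,np.median(P[:,2]).round(1),'pix',u[k].min(),u[k].max(),v[k].min(),v[k].max())
hsv=cv2.cvtColor(im,cv2.COLOR_BGR2HSV)
red=roi&(((hsv[...,0]<6)|(hsv[...,0]>174))&(hsv[...,1]>200)&(hsv[...,2]>120))
P=W[red&(z>104)]; print('redtop',len(P),cv2.minAreaRect(P[:,:2].astype(np.float32)),np.median(P[:,2]))
# brass strips
br=roi&(hsv[...,0]>22)&(hsv[...,0]<32)&(hsv[...,1]>150)&(u<300)&(u>220)
n,l,st,c=cv2.connectedComponentsWithStats(br.astype(np.uint8))
for i in range(1,n):
    if st[i,4]>60: print(st[i],np.nanmedian(W[l==i],axis=0).round(1))
for (x,y) in ((178,166),(182,215),(343,161)): print(W[y,x].round(1))
cv2.imwrite("pics/w1z.png",cv2.resize(im[130:250,150:390],None,fx=3.3,fy=3.3,interpolation=cv2.INTER_CUBIC))
E
```

```text
212 [ 491.7 -167.2   14.4] 0.7
236 [ 507.6 -194.3   13.9] 0.7
258 [ 522.3 -218.9   14.5] 0.8
280 [ 539.3 -241.7   23.4] 0.7
300 [ 550.2 -266.1   14.5] 0.8
(array([  75, 2784, 7459,   98, 2721,  942, 3057,  966,  337,  758,  520,
        870, 1476,   21,   17,   21,   31,   16,   18,   23,   28,   19,
         15,    3,   10,   50,   66,  394,  393,   40,   47,   54,   56,
         58,   57,   60,   77,  382,  143,    0,    0]), array([ -6,  -3,   0,   3,   6,   9,  12,  15,  18,  21,  24,  27,  30,
        33,  36,  39,  42,  45,  48,  51,  54,  57,  60,  63,  66,  69,
        72,  75,  78,  81,  84,  87,  90,  93,  96,  99, 102, 105, 108,
       111, 114, 117]))
rim 2505 ((529.3777465820312, -227.9175262451172), (76.49481201171875, 184.38385009765625), 30.984699249267578) 30.2 pix 192 341 164 222
rimlow 4491 ((517.2929077148438, -195.36264038085938), (97.29769897460938, 277.06134033203125), 42.82324981689453) 14.5 pix 151 346 158 239
gripTop 602 ((573.3998413085938, -300.2759704589844), (13.296964645385742, 46.0496940612793), 50.021812438964844) 107.2 pix 329 374 205 228
nose 953 ((561.0185546875, -287.4703063964844), (24.1657772064209, 78.64849853515625), 57.114662170410156) 77.9 pix 295 364 191 228
tall 332 ((575.5928955078125, -295.1682434082031), (9.4393949508667, 45.34710693359375), 60.75114440917969) 93.4 pix 325 370 199 223
redtop 560 ((573.007568359375, -299.982421875), (13.243897438049316, 44.511878967285156), 49.94154357910156) 107.31133676663922
[230 174  13  34 384] [ 509.  -193.4   13.9]
[273 175  13  35 390] [ 536.8 -241.2   23.4]
[ 498.9 -113.8   11.5]
[ 440.4 -147.9   11.5]
[ 611.9 -292.2   10.8]
```

View pics/w1z.png

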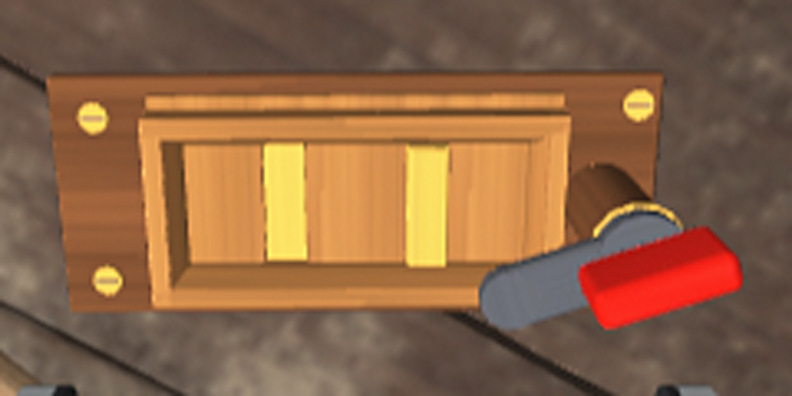

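The right-hand strip is 9 mm above the floor, so it is the key, and it lies on the latch side. The pocket centre is about (523,-217.7), cradle yaw is about -1.03, the latch axis is at (573,-300), and the latch is at about 0.335 rad. The blank's notch faces its (603,268) end, so that end must go towards the latch. The latch comes first.

```bash
python3 - <<'E'
from h import *
plan((573,-300.3,170),-2.27)
plan((573,-300.3,85),-2.27)
E
```

```text
at [ 557.3 -202.4  239.8] yaw -1.038 dp [92.3, 36.1, 69.8] ang [0.001, -0.0, 1.232] rows 9.9
at [ 557.3 -202.4  239.8] yaw -1.038 dp [92.4, 36.0, 154.8] ang [0.001, -0.0, 1.232] rows 9.9
```

```bash
python3 -m inch '[{"dp":[18,7,14],"angular":[0,0,0.12],"fingers":0},{"dp":[36,14,28],"angular":[0,0,0.24],"fingers":0},{"dp":[54,21,42],"angular":[0,0,0.36],"fingers":0},{"dp":[74,29,56],"angular":[0,0,0.48],"fingers":0},{"dp":[92,36,70],"angular":[0,0,0.6],"fingers":0},{"dp":[92,36,70],"angular":[0,0,0.72],"fingers":0},{"dp":[92,36,70],"angular":[0,0,0.84],"fingers":0},{"dp":[92,36,70],"angular":[0,0,0.96],"fingers":0},{"dp":[92,36,70],"angular":[0,0,1.08],"fingers":0},{"dp":[92,36,70],"angular":[0,0,1.2],"fingers":0},{"dp":[92,36,70],"angular":[0,0,1.232],"fingers":0},{"dp":[92,36,70],"angular":[0,0,1.232],"fingers":0}]'
python3 - <<'E'
from h import *
im,d=vision.grab_frame("wrist"); cv2.imwrite("pics/w2.png",im)
plan((573,-300.3,85),-2.27)
E
```

```text
clock: 2.37
eef_pos: [571.4, -302.1, 170.2]
tcp_rot: [3.141, -0.0, -2.276]
contact_force: [0.3, -0.1, -0.6]
opening: 0.997
at [ 571.6 -301.9  170.2] yaw -2.273 dp [-2.2, -0.1, 85.2] ang [0.0, -0.0, -0.003] rows 2.0
```

View pics/w2.png

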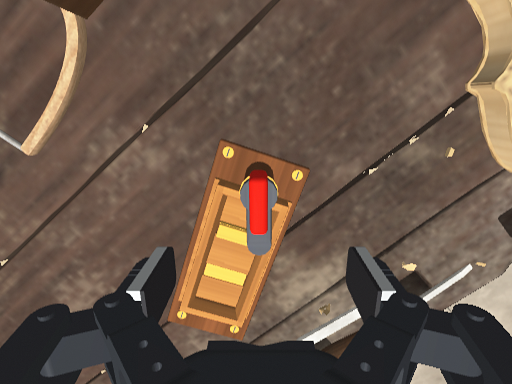

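The red bar at (258,200) is upright in the image and centred between the jaws. I'll descend and grip it.

```bash
python3 -m inch '[{"dp":[-2,0,30],"angular":[0,0,0],"fingers":0},{"dp":[-2,0,58],"angular":[0,0,0],"fingers":40},{"dp":[-2,0,78],"angular":[0,0,0],"fingers":90},{"dp":[-2,0,85],"angular":[0,0,0],"fingers":140},{"dp":[-2,0,85],"angular":[0,0,0],"fingers":255},{"dp":[-2,0,85],"angular":[0,0,0],"fingers":255},{"dp":[-2,0,85],"angular":[0,0,0],"fingers":255},{"dp":[-2,0,85],"angular":[0,0,0],"fingers":255},{"dp":[-2,0,85],"angular":[0,0,0],"fingers":255}]' 30
python3 -c "
from h import *
s=monitor.sense();print(s['eef_pos'],s['contact_force'],s['opening']*85,s['wrist_torque'])"
```

```text
clock: 3.17
eef_pos: [573.5, -301.1, 86.8]
tcp_rot: [-3.14, -0.002, -2.271]
contact_force: [-5.7, -9.4, -2.0]
opening: 0.155
[ 573.53792923 -301.13617131   86.81390805] [-5.66448726 -9.3625799  -1.97382516] 13.200903891230764 [-1.07218842  0.77077725  0.07472536]
```

```bash
python3 -m inch '[{"dp":[0,0,0],"angular":[0,0,-0.1],"fingers":255},{"dp":[0,0,0],"angular":[0,0,-0.21],"fingers":255},{"dp":[0,0,0],"angular":[0,0,-0.32],"fingers":255},{"dp":[0,0,0],"angular":[0,0,-0.43],"fingers":255},{"dp":[0,0,0],"angular":[0,0,-0.54],"fingers":255},{"dp":[0,0,0],"angular":[0,0,-0.65],"fingers":255},{"dp":[0,0,0],"angular":[0,0,-0.76],"fingers":255},{"dp":[0,0,0],"angular":[0,0,-0.87],"fingers":255},{"dp":[0,0,0],"angular":[0,0,-0.98],"fingers":255},{"dp":[0,0,0],"angular":[0,0,-1.09],"fingers":255},{"dp":[0,0,0],"angular":[0,0,-1.2],"fingers":255},{"dp":[0,0,0],"angular":[0,0,-1.24],"fingers":255}]'
python3 -m inch '[{"dp":[0,0,0],"angular":[0,0,0],"fingers":255},{"dp":[0,0,0],"angular":[0,0,0],"fingers":0},{"dp":[0,0,0],"angular":[0,0,0],"fingers":0},{"dp":[0,0,0],"angular":[0,0,0],"fingers":0},{"dp":[0,0,0],"angular":[0,0,0],"fingers":0},{"dp":[0,0,-40],"angular":[0,0,0],"fingers":0},{"dp":[0,0,-80],"angular":[0,0,0],"fingers":0},{"dp":[0,0,-120],"angular":[0,0,0],"fingers":0},{"dp":[0,0,-145],"angular":[0,0,0],"fingers":0},{"dp":[0,0,-145],"angular":[0,0,0],"fingers":0}]'
python3 - <<'E'
from h import *
plan((557,-203,240),-1.04)
E
```

```text
clock: 4.17
eef_pos: [573.5, -300.0, 86.8]
tcp_rot: [3.141, -0.001, -1.025]
contact_force: [-5.1, -2.0, 0.9]
opening: 0.154
clock: 5.0
eef_pos: [577.2, -300.7, 237.4]
tcp_rot: [-3.136, -0.009, -1.032]
contact_force: [0.7, -0.2, 0.0]
opening: 0.999
at [ 577.2 -300.7  237.4] yaw -1.032 dp [-94.2, -32.9, -3.2] ang [-0.006, -0.009, 0.008] rows 2.4
```

Back above the cradle for a clean look: does the latch stand clear, and what is the exact pocket pose?

```bash
python3 -m inch '[{"dp":[-30,-11,-1],"angular":[0,0,0],"fingers":0},{"dp":[-62,-22,-2],"angular":[0,0,0],"fingers":0},{"dp":[-94,-33,-3],"angular":[0,0,0.008],"fingers":0},{"dp":[-94,-33,-3],"angular":[-0.003,-0.003,0.008],"fingers":0},{"dp":[-94,-33,-3],"angular":[-0.003,-0.003,0.008],"fingers":0}]'
python3 - <<'E'
from h import *
im,d=vision.grab_frame("wrist"); p=vision.camera_params("wrist"); 
cv2.imwrite("pics/w3.png",im); W=cloud(d,p); np.save("pics/w3W.npy",W)
v,u=np.mgrid[0:384,0:512]; roi=(u>140)&(u<400)&(v>120)&(v<240); z=W[...,2]
hsv=cv2.cvtColor(im,cv2.COLOR_BGR2HSV)
red=((hsv[...,0]<6)|(hsv[...,0]>174))&(hsv[...,1]>200)&(hsv[...,2]>100)&(z>104)&(v<260)
print('redtop',red.sum(),cv2.minAreaRect(W[red][:,:2].astype(np.float32)))
k=roi&(z>27.5)&(z<33)&(np.linalg.norm(W[...,:2]-[523,-218],axis=-1)<110)
k=cv2.morphologyEx(k.astype(np.uint8),cv2.MORPH_OPEN,np.ones((2,2)))>0
print('rim',k.sum(),cv2.minAreaRect(W[k][:,:2].astype(np.float32)))
br=roi&(hsv[...,0]>22)&(hsv[...,0]<32)&(hsv[...,1]>150)&(u<300)&(u>220)
n,l,st,c=cv2.connectedComponentsWithStats(br.astype(np.uint8))
for i in range(1,n):
    if st[i,4]>150:
        P=W[l==i]; print(st[i],np.nanmedian(P,axis=0).round(1),cv2.minAreaRect(P[:,:2].astype(np.float32)))
f=roi&(z>11)&(z<17)&(np.linalg.norm(W[...,:2]-[523,-218],axis=-1)<75)
print('floor',cv2.minAreaRect(W[f][:,:2].astype(np.float32)))
# rim hole contour in cradle frame
for yaw in (-1.05,-1.04,-1.03,-1.02):
    c_,s_=np.cos(yaw),np.sin(yaw); q=(W[k][:,:2]-[523,-218])@np.array([[c_,-s_],[s_,c_]])
    print(yaw,'sharp',[np.percentile(q[:,i],[1,99]).round(1).tolist() for i in (0,1)])
E
```

```text
clock: 5.42
eef_pos: [554.0, -200.1, 233.4]
tcp_rot: [3.139, 0.003, -1.038]
contact_force: [0.4, -0.3, 0.2]
opening: 1.001
redtop 582 ((573.1672973632812, -301.47998046875), (44.92768859863281, 13.62375259399414), 31.18256950378418)
rim 2583 ((519.2632446289062, -223.2042999267578), (85.88905334472656, 169.15664672851562), 30.493349075317383)
[232 173  13  34 400] [ 508.9 -195.    13.9] ((508.81231689453125, -195.03607177734375), (45.1025390625, 14.114940643310547), 32.65168380737305)
[276 174  13  35 404] [ 538.7 -242.2   23.5] ((537.7540283203125, -242.2489013671875), (45.26149368286133, 13.4268217086792), 30.526079177856445)
floor ((531.0700073242188, -213.98268127441406), (68.7887191772461, 134.8574676513672), 30.971336364746094)
-1.05 sharp [[nan, nan], [nan, nan]]
-1.04 sharp [[nan, nan], [nan, nan]]
-1.03 sharp [[nan, nan], [nan, nan]]
-1.02 sharp [[nan, nan], [nan, nan]]
```

View pics/w3.png

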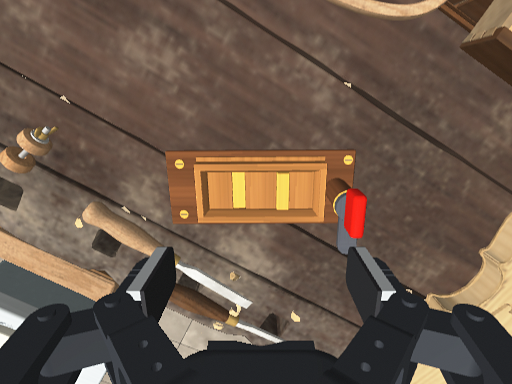

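The latch now stands at about 1.57 rad, clear of the pocket, with its bar at (355,213) and nose pointing down the image. Next is the blank.

```bash
python3 - <<'E'
from h import *
plan((577,257,260),-1.143)
E
```

```text
at [ 554.4 -201.2  233.4] yaw -1.039 dp [-383.4, -252.0, -26.4] ang [0.003, 0.002, 0.104] rows 11.0
```

```bash
python3 -m inch '[{"dp":[-32,-21,-5],"angular":[0,0,0],"fingers":0},{"dp":[-64,-42,-10],"angular":[0,0,0.02],"fingers":0},{"dp":[-96,-63,-15],"angular":[0,0,0.03],"fingers":0},{"dp":[-128,-84,-20],"angular":[0,0,0.04],"fingers":0},{"dp":[-160,-105,-26],"angular":[0,0,0.05],"fingers":0},{"dp":[-192,-126,-26],"angular":[0,0,0.06],"fingers":0},{"dp":[-224,-147,-26],"angular":[0,0,0.07],"fingers":0},{"dp":[-256,-168,-26],"angular":[0,0,0.08],"fingers":0},{"dp":[-288,-189,-26],"angular":[0,0,0.09],"fingers":0},{"dp":[-320,-210,-26],"angular":[0,0,0.1],"fingers":0},{"dp":[-352,-231,-26],"angular":[0,0,0.104],"fingers":0},{"dp":[-383,-252,-26],"angular":[0,0,0.104],"fingers":0}]'
python3 -m inch '[{"dp":[0,0,0],"angular":[0,0,0],"fingers":0},{"dp":[0,0,0],"angular":[0,0,0],"fingers":0},{"dp":[0,0,0],"angular":[0,0,0],"fingers":0}]'
python3 - <<'E'
from h import *
im,d=vision.grab_frame("wrist"); p=vision.camera_params("wrist"); 
cv2.imwrite("pics/w4.png",im); W=cloud(d,p); np.save("pics/w4W.npy",W)
v,u=np.mgrid[0:384,0:512]; z=W[...,2]
k=(z>47)&(z<57)&(np.linalg.norm(W[...,:2]-[545,242],axis=-1)<85)
print(k.sum(),cv2.minAreaRect(W[k][:,:2].astype(np.float32)),np.median(z[k]),u[k].min(),u[k].max(),v[k].min(),v[k].max())
m=W[k][:,:2].mean(0); ev=np.linalg.svd(W[k][:,:2]-m,full_matrices=False)[2][0]; print(m,np.arctan2(ev[1],ev[0]))
plan((545,242,100),-1.143)
E
```

```text
clock: 6.47
eef_pos: [578.5, 257.5, 259.4]
tcp_rot: [3.139, 0.002, -1.145]
contact_force: [1.7, -0.0, -0.5]
opening: 1.003
clock: 6.72
eef_pos: [578.1, 255.5, 259.1]
tcp_rot: [3.138, 0.002, -1.144]
contact_force: [-0.0, -0.3, 0.1]
opening: 1.002
3684 ((545.2951049804688, 239.8321533203125), (129.95477294921875, 45.96797180175781), 24.205158233642578) 52.65242053744967 242 280 140 239
[549.04197516 241.4789094 ] -2.7190029214871396
at [578.1 254.9 259.3] yaw -1.145 dp [-1.6, 34.8, 159.4] ang [0.004, 0.002, -0.002] rows 3.9
```

View pics/w4.png

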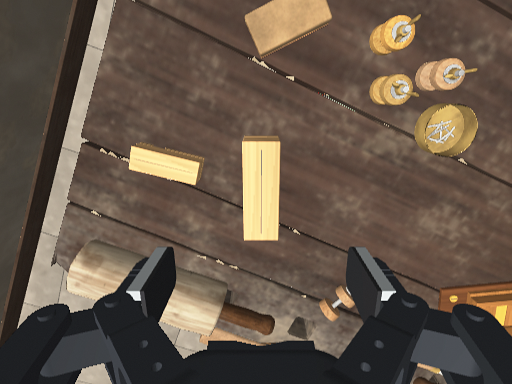

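The wrist view shows the blank as an upright 130 × 46 mm rectangle at (242–280, 140–239), centre (545.3,239.8), yaw 0.4225. The smaller blank is at (166,165) and the fingers' path is clear. I'll grasp it.

```bash
python3 - <<'E'
from h import *
plan((545.3,240.2,23),-1.148)
E
```

```text
at [578.1 254.9 259.3] yaw -1.145 dp [0.3, 35.0, 236.4] ang [0.004, 0.002, 0.003] rows 5.7
```

```bash
python3 -m inch '[{"dp":[0,12,38],"angular":[0,0,0],"fingers":0},{"dp":[0,24,76],"angular":[0.003,0.002,0.003],"fingers":0},{"dp":[0,35,114],"angular":[0.003,0.002,0.003],"fingers":0},{"dp":[0,35,150],"angular":[0.003,0.002,0.003],"fingers":0},{"dp":[0,35,185],"angular":[0.003,0.002,0.003],"fingers":0},{"dp":[0,35,212],"angular":[0.003,0.002,0.003],"fingers":0},{"dp":[0,35,228],"angular":[0.003,0.002,0.003],"fingers":0},{"dp":[0,35,236],"angular":[0.003,0.002,0.003],"fingers":0},{"dp":[0,35,236],"angular":[0.003,0.002,0.003],"fingers":0}]'
python3 -m inch '[{"dp":[0,0,0],"angular":[0,0,0],"fingers":60},{"dp":[0,0,0],"angular":[0,0,0],"fingers":255},{"dp":[0,0,0],"angular":[0,0,0],"fingers":255},{"dp":[0,0,0],"angular":[0,0,0],"fingers":255},{"dp":[0,0,0],"angular":[0,0,0],"fingers":255},{"dp":[0,0,0],"angular":[0,0,0],"fingers":255},{"dp":[0,0,0],"angular":[0,0,0],"fingers":255}]' 50
python3 - <<'E'
from h import *
s=monitor.sense();print(s['opening']*85,s['contact_force'])
plan((545.3,240.2,130),-1.148)
E
```

```text
clock: 7.52
eef_pos: [544.2, 240.2, 22.3]
tcp_rot: [3.138, 0.001, -1.149]
contact_force: [-0.6, -0.4, 0.8]
opening: 0.998
clock: 8.1
eef_pos: [546.0, 242.3, 25.5]
tcp_rot: [-3.139, 0.0, -1.147]
contact_force: [-0.2, -1.6, 5.0]
opening: 0.529
44.99505153458908 [-0.17980437 -1.56729897  4.97408722]
at [546.  242.3  25.5] yaw -1.147 dp [1.6, 1.2, -104.5] ang [-0.002, 0.0, 0.001] rows 2.5
```

```bash
python3 -m inch '[{"dp":[0,0,-10],"angular":[0,0,0],"fingers":255},{"dp":[0,0,-30],"angular":[0,0,0],"fingers":255},{"dp":[0,0,-55],"angular":[0,0,0],"fingers":255},{"dp":[0,0,-80],"angular":[0,0,0],"fingers":255},{"dp":[0,0,-98],"angular":[0,0,0],"fingers":255},{"dp":[0,0,-105],"angular":[0,0,0],"fingers":255},{"dp":[0,0,-105],"angular":[0,0,0],"fingers":255}]'
python3 - <<'E'
from h import *
im,d=vision.grab_frame("wrist"); p=vision.camera_params("wrist"); t,R=toolpose()
cv2.imwrite("pics/w5.png",im); W=cloud(d,p); T=(W-t)@R.as_matrix(); np.save("pics/w5T.npy",T)
v,u=np.mgrid[0:384,0:512]
k=(abs(T[...,0])<26)&(T[...,2]>-45)&(T[...,2]<-15)&(T[...,1]<20)&(T[...,1]>-90)
P=T[k]; print(k.sum(),P[:,2].min(),np.median(P[:,2]),np.percentile(P[:,1],[0,.5,1,2,5]),np.percentile(P[:,0],[1,99]))
for c in range(-20,21,8):
    q=P[abs(P[:,0]-c)<3]; print(c,q[:,1].min().round(1),end=' ')
print();plan((523.1,-218,130),-2.601)
E
```

```text
clock: 8.68
eef_pos: [546.0, 242.5, 131.3]
tcp_rot: [-3.138, 0.001, -1.147]
contact_force: [0.8, -0.1, -2.3]
opening: 0.525
20541 -44.89886099143885 -27.029885778526978 [-63.49127486 -63.31021825 -63.25932091 -63.01912837 -61.13239771] [-23.85130524  24.5719949 ]
-20 -63.4 -12 -63.4 -4 -63.4 4 -63.5 12 -63.5 20 -63.4 
at [545.1 242.1 129.7] yaw -1.147 dp [410.3, 209.4, -0.9] ang [-0.001, 0.002, 1.454] rows 11.6
```

View pics/w5.png

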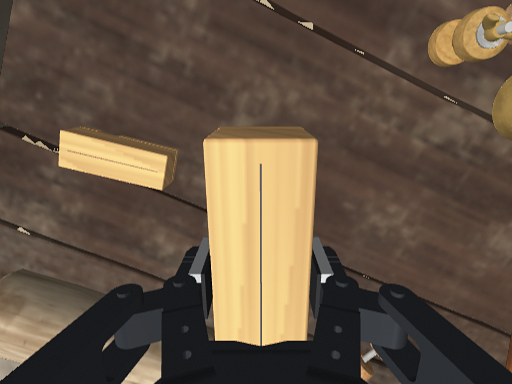

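Held block: far end at tool y = -63.4, so its centre sits 1.6 mm off the TCP along its length, and its underside is 25 mm below the TCP. The seated TCP z should therefore be about 39, and about 48 if it stands proud. I'll carry it over at height.

```bash
python3 -m inch '[{"dp":[32,16,-12],"angular":[0,0,0.11],"fingers":255},{"dp":[66,33,-25],"angular":[0,0,0.23],"fingers":255},{"dp":[101,51,-30],"angular":[0,0,0.35],"fingers":255},{"dp":[137,70,-30],"angular":[0,0,0.47],"fingers":255},{"dp":[172,88,-30],"angular":[0,0,0.59],"fingers":255},{"dp":[208,106,-30],"angular":[0,0,0.71],"fingers":255},{"dp":[243,124,-30],"angular":[0,0,0.83],"fingers":255},{"dp":[279,142,-30],"angular":[0,0,0.95],"fingers":255},{"dp":[314,160,-30],"angular":[0,0,1.07],"fingers":255},{"dp":[350,178,-30],"angular":[0,0,1.19],"fingers":255},{"dp":[383,195,-30],"angular":[0,0,1.31],"fingers":255},{"dp":[411,210,-30],"angular":[0,0,1.43],"fingers":255}]'
python3 -m inch '[{"dp":[0,0,0],"angular":[0,0,0.024],"fingers":255},{"dp":[0,0,0],"angular":[0,0,0.024],"fingers":255},{"dp":[0,0,0],"angular":[0,0,0.024],"fingers":255}]'
python3 - <<'E'
from h import *
plan((523.9,-219.4,65),-2.601)
E
```

```text
clock: 9.73
eef_pos: [521.1, -221.2, 157.0]
tcp_rot: [3.139, -0.002, -2.584]
contact_force: [0.8, 0.6, -3.6]
opening: 0.527
clock: 9.98
eef_pos: [521.5, -218.6, 157.2]
tcp_rot: [3.139, -0.002, -2.6]
contact_force: [-0.1, -0.5, -3.3]
opening: 0.529
at [ 521.5 -218.6  157.2] yaw -2.6 dp [-1.7, -2.2, 92.2] ang [0.003, -0.002, 0.001] rows 2.2
```

```bash
python3 -m inch '[{"dp":[-1,-1,25],"angular":[0,0,0],"fingers":255},{"dp":[-2,-2,55],"angular":[0,0,0],"fingers":255},{"dp":[-2,-2,78],"angular":[0.003,-0.002,0],"fingers":255},{"dp":[-2,-2,88],"angular":[0.003,-0.002,0],"fingers":255},{"dp":[-2,-2,92],"angular":[0.003,-0.002,0],"fingers":255},{"dp":[-2,-2,92],"angular":[0.003,-0.002,0],"fingers":255}]'
python3 - <<'E'
from h import *
plan((523.9,-219.4,45),-2.601)
for n in ("wrist","scene"):
    im,d=vision.grab_frame(n); cv2.imwrite(f"pics/{n}6.png",im)
    if n=="scene": cv2.imwrite("pics/scene6z.png",cv2.resize(im[80:200,250:370],(600,600),interpolation=cv2.INTER_CUBIC))
E
```

```text
clock: 10.48
eef_pos: [524.9, -218.7, 65.9]
tcp_rot: [-3.141, 0.001, -2.599]
contact_force: [0.8, -1.3, -2.0]
opening: 0.527
at [ 524.9 -218.7   65.9] yaw -2.599 dp [1.2, -0.1, 20.9] ang [-0.001, 0.001, 0.002] rows 0.5
```

View pics/wrist6.png

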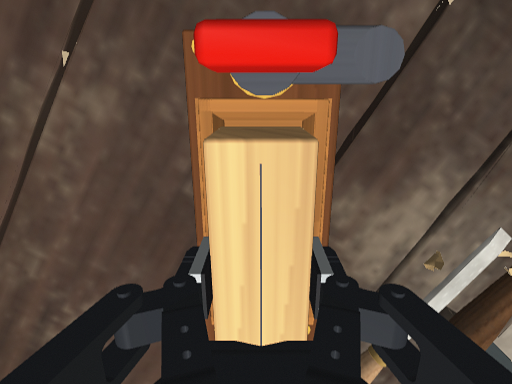

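View pics/scene6z.png

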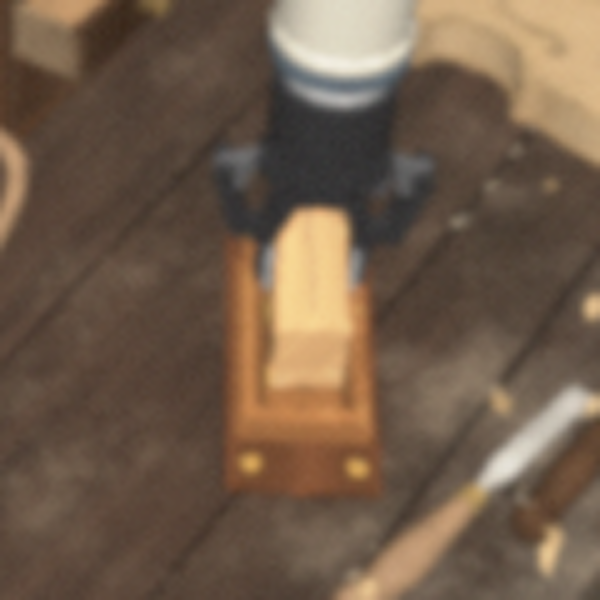

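The wrist view shows the block over the pocket and the latch turned clear across the top. The rim (197–331) is centred about 3 px right of the block (205–317), so I'll measure the offset.

```bash
python3 - <<'E'
from h import *
im,d=vision.grab_frame("wrist"); p=vision.camera_params("wrist"); t,R=toolpose()
W=cloud(d,p); T=(W-t)@R.as_matrix(); print(t)
z=W[...,2]
rim=(z>27.5)&(z<33)
for row in (104,108,112,150,170,190,210):
    us=np.where(rim[row,180:350])[0]+180
    if len(us): print(row,us.min(),us.max(),T[row,us.min()].round(1),T[row,us.max()].round(1), 'mid',((T[row,us.min(),0]+T[row,us.max(),0])/2).round(2))
    b=(z[row]>75)&(np.arange(512)>190)&(np.arange(512)<330)
    ub=np.where(b)[0]
    if len(ub) and row>140: print('   block',T[row,ub.min(),0].round(1),T[row,ub.max(),0].round(1))
k=rim.copy(); k[:, :185]=0;k[:,345:]=0;k[:90]=0;k[130:]=0
P=T[k]; print('end rim y',np.percentile(P[:,1],[1,50,99]))
f=(z>10)&(z<27)
for u in (240,260,280,300):
    print(u,[(v,T[v,u,1].round(1),z[v,u].round(1)) for v in range(92,146,3)])
E
```

```text
[ 526.23467606 -219.80985346   67.89391323]
104 200 328 [-35.1 -74.9  37. ] [ 39.5 -74.9  36.9] mid 2.2
108 200 328 [-35.4 -72.7  37.5] [ 39.9 -72.6  38. ] mid 2.27
112 200 328 [-35.5 -70.4  37.4] [ 39.8 -70.4  37. ] mid 2.18
150 318 325 [ 35.6 -47.7  38.4] [ 39.5 -48.   36.9] mid 37.56
   block -22.9 22.6
170 204 324 [-35.1 -35.4  37. ] [ 39.8 -35.4  37. ] mid 2.34
   block -22.4 22.8
190 205 322 [-35.3 -22.3  37.1] [ 39.4 -22.2  37.4] mid 2.09
   block -22.6 22.7
210 206 321 [-35.4  -8.7  37. ] [39.6 -8.7 37. ] mid 2.1
   block -22.7 22.9
end rim y [-76.60475631 -71.53687046 -60.58008697]
240 [(92, np.float64(-81.9), np.float64(8.0)), (95, np.float64(-80.0), np.float64(9.4)), (98, np.float64(-78.2), np.float64(8.6)), (101, np.float64(-76.6), np.float64(30.3)), (104, np.float64(-74.9), np.float64(30.2)), (107, np.float64(-73.3), np.float64(31.3)), (110, np.float64(-71.5), np.float64(30.9)), (113, np.float64(-69.8), np.float64(31.1)), (116, np.float64(-68.0), np.float64(28.3)), (119, np.float64(-65.9), np.float64(23.7)), (122, np.float64(-63.4), np.float64(15.4)), (125, np.float64(-6
[... 1966 characters left out ...]
98, np.float64(-78.1), np.float64(8.1)), (101, np.float64(-76.6), np.float64(29.7)), (104, np.float64(-74.9), np.float64(30.6)), (107, np.float64(-73.2), np.float64(31.0)), (110, np.float64(-71.5), np.float64(30.4)), (113, np.float64(-69.8), np.float64(30.0)), (116, np.float64(-68.0), np.float64(28.9)), (119, np.float64(-65.8), np.float64(22.4)), (122, np.float64(-63.4), np.float64(14.9)), (125, np.float64(-61.4), np.float64(14.2)), (128, np.float64(-64.0), np.float64(59.1)), (131, np.float64(-63.9), np.float64(72.4)), (134, np.float64(-63.9), np.float64(83.4)), (137, np.float64(-63.9), np.float64(93.3)), (140, np.float64(-63.0), np.float64(95.5)), (143, np.float64(-61.9), np.float64(95.8))]
```

Relative to the block, the pocket is offset about +2.2 mm in tool x and about +1.9 mm in tool y. I'll correct for that and lower.

```bash
python3 -m inch '[{"dp":[1,1,0],"angular":[0,0,0],"fingers":255},{"dp":[2.2,1.9,0],"angular":[0,0,0],"fingers":255},{"dp":[2.2,1.9,3],"angular":[0,0,0],"fingers":255},{"dp":[2.2,1.9,6],"angular":[0,0,0],"fingers":255},{"dp":[2.2,1.9,9],"angular":[0,0,0],"fingers":255},{"dp":[2.2,1.9,12],"angular":[0,0,0],"fingers":255},{"dp":[2.2,1.9,15],"angular":[0,0,0],"fingers":255},{"dp":[2.2,1.9,15],"angular":[0,0,0],"fingers":255}]'
python3 - <<'E'
from h import *
for _ in range(1):
    im,d=vision.grab_frame("wrist"); p=vision.camera_params("wrist"); t,R=toolpose()
W=cloud(d,p); T=(W-t)@R.as_matrix(); z=W[...,2]; print(t,monitor.sense()['contact_force'])
rim=(z>t[2]-67.9+26)&(z<35)
for row in (108,112,170,190):
    us=np.where(rim[row,180:350])[0]+180; print(row,T[row,us.min(),0].round(1),T[row,us.max(),0].round(1))
print([(v,T[v,260,1].round(1),z[v,260].round(1)) for v in range(95,146,3)])
cv2.imwrite("pics/w7.png",im)
E
```

```text
clock: 11.3
eef_pos: [521.9, -219.1, 50.7]
tcp_rot: [-3.14, 0.001, -2.601]
contact_force: [0.9, -0.6, -2.4]
opening: 0.527
[ 522.05957311 -219.11275794   51.03244339] [ 0.10422697 -0.32581621 -2.45758755]
108 -47.7 46.7
112 -47.7 46.8
170 -48.9 44.5
190 -48.6 46.2
[(95, np.float64(-79.9), np.float64(7.9)), (98, np.float64(-78.3), np.float64(31.5)), (101, np.float64(-76.8), np.float64(29.8)), (104, np.float64(-75.3), np.float64(30.2)), (107, np.float64(-73.8), np.float64(31.0)), (110, np.float64(-72.3), np.float64(31.4)), (113, np.float64(-70.6), np.float64(28.2)), (116, np.float64(-68.7), np.float64(24.1)), (119, np.float64(-66.7), np.float64(18.9)), (122, np.float64(-64.8), np.float64(15.2)), (125, np.float64(-63.1), np.float64(16.3)), (128, np.float64(-63.9), np.float64(41.4)), (131, np.float64(-64.0), np.float64(55.8)), (134, np.float64(-63.9), np.float64(66.9)), (137, np.float64(-63.9), np.float64(76.7)), (140, np.float64(-62.7), np.float64(76.6)), (143, np.float64(-61.9), np.float64(78.7))]
```

The gap at the latch end is about 2.2 mm, the block is already below the rim, and there is no contact force. I'll lower it the rest of the way.

```bash
python3 -m inch '[{"dp":[0,0,2],"angular":[0,0,0],"fingers":255},{"dp":[0,0,4],"angular":[0,0,0],"fingers":255},{"dp":[0,0,6],"angular":[0,0,0],"fingers":255},{"dp":[0,0,8],"angular":[0,0,0],"fingers":255},{"dp":[0,0,10],"angular":[0,0,0],"fingers":255},{"dp":[0,0,11],"angular":[0,0,0],"fingers":255},{"dp":[0,0,11],"angular":[0,0,0],"fingers":255}]'
```

```text
clock: 11.93
eef_pos: [522.2, -219.1, 40.3]
tcp_rot: [-3.14, 0.001, -2.601]
contact_force: [-0.2, -0.5, -2.9]
opening: 0.529
```

```bash
python3 -m inch '[{"dp":[0,0,1],"angular":[0,0,0],"fingers":255},{"dp":[0,0,2],"angular":[0,0,0],"fingers":255},{"dp":[0,0,2],"angular":[0,0,0],"fingers":255}]'
```

```text
clock: 12.18
eef_pos: [522.5, -219.3, 39.4]
tcp_rot: [-3.139, 0.002, -2.601]
contact_force: [-2.5, 1.5, 8.3]
opening: 0.532
```

The TCP is at z 39.4 with 8 N pushing up, so it appears to be seated. I'll check the top height, then release.

```bash
python3 -m inch '[{"dp":[0,0,0],"angular":[0,0,0],"fingers":150},{"dp":[0,0,0],"angular":[0,0,0],"fingers":80},{"dp":[0,0,0],"angular":[0,0,0],"fingers":0},{"dp":[0,0,0],"angular":[0,0,0],"fingers":0},{"dp":[0,0,0],"angular":[0,0,0],"fingers":0},{"dp":[0,0,-15],"angular":[0,0,0],"fingers":0},{"dp":[0,0,-45],"angular":[0,0,0],"fingers":0},{"dp":[0,0,-85],"angular":[0,0,0],"fingers":0},{"dp":[0,0,-125],"angular":[0,0,0],"fingers":0},{"dp":[0,0,-160],"angular":[0,0,0],"fingers":0},{"dp":[0,0,-170],"angular":[0,0,0],"fingers":0},{"dp":[0,0,-170],"angular":[0,0,0],"fingers":0}]'
python3 - <<'E'
from h import *
im,d=vision.grab_frame("wrist"); p=vision.camera_params("wrist"); t,R=toolpose()
cv2.imwrite("pics/w8.png",im)
W=cloud(d,p); z=W[...,2]
k=(z>58)&(z<76)&(np.linalg.norm(W[...,:2]-[523,-218],axis=-1)<75)
P=W[k]; print('block',k.sum(),np.percentile(P[:,2],[5,50,95]),cv2.minAreaRect(P[:,:2].astype(np.float32)))
A=np.c_[P[:,:2]-P[:,:2].mean(0),np.ones(len(P))]; print('plane',np.linalg.lstsq(A,P[:,2],rcond=None)[0])
r_=(z>27)&(z<34)&(np.linalg.norm(W[...,:2]-[523,-218],axis=-1)<90); print('rim z',np.median(z[r_]))
k=(z>104)&(z<112)&(np.linalg.norm(W[...,:2]-[573,-300],axis=-1)<35); print('bar',k.sum(),cv2.minAreaRect(W[k][:,:2].astype(np.float32)))
plan((573.2,-300.5,170),-1.03)
E
```

```text
clock: 13.18
eef_pos: [523.9, -219.9, 212.1]
tcp_rot: [-3.134, 0.006, -2.601]
contact_force: [1.3, 0.6, 0.6]
opening: 0.995
block 5586 [62.69927534 63.98077956 65.11788404] ((520.168701171875, -217.9690704345703), (45.93448257446289, 129.1939239501953), 31.09676170349121)
plane [-4.52011521e-03  1.44931595e-03  6.39558465e+01]
rim z 28.041249094678648
bar 765 ((571.1597290039062, -300.7577819824219), (43.821144104003906, 11.796154975891113), 30.918432235717773)
at [ 522.6 -219.4  209.6] yaw -2.601 dp [-1.5, -95.4, 40.0] ang [-0.006, -0.001, -1.571] rows 12.6
```

View pics/w8.png

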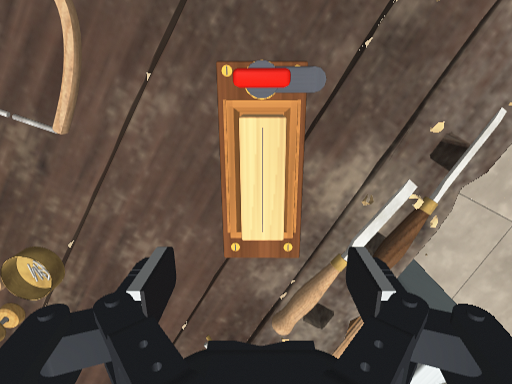

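The block top is 36 mm above the rim (66 − 30 expected) and level, so it is fully seated. The latch is still at about 1.57. Next is closing it.

```bash
python3 -m inch '[{"dp":[0,-20,0],"angular":[0,0,-0.12],"fingers":0},{"dp":[0,-40,5],"angular":[0,0,-0.24],"fingers":0},{"dp":[0,-60,10],"angular":[0,0,-0.36],"fingers":0},{"dp":[-1,-80,20],"angular":[0,0,-0.48],"fingers":0},{"dp":[-1.5,-95,30],"angular":[0,0,-0.6],"fingers":0},{"dp":[-1.5,-95,40],"angular":[0,0,-0.72],"fingers":0},{"dp":[-1.5,-95,40],"angular":[0,0,-0.84],"fingers":0},{"dp":[-1.5,-95,40],"angular":[0,0,-0.96],"fingers":0},{"dp":[-1.5,-95,40],"angular":[0,0,-1.08],"fingers":0},{"dp":[-1.5,-95,40],"angular":[0,0,-1.2],"fingers":0},{"dp":[-1.5,-95,40],"angular":[0,0,-1.32],"fingers":0},{"dp":[-1.5,-95,40],"angular":[0,0,-1.44],"fingers":0}]'
python3 -m inch '[{"dp":[0,0,0],"angular":[0,0,-0.12],"fingers":0},{"dp":[0,0,0],"angular":[0,0,-0.13],"fingers":0},{"dp":[0,0,0],"angular":[0,0,-0.13],"fingers":0}]'
python3 - <<'E'
from h import *
im,d=vision.grab_frame("wrist"); p=vision.camera_params("wrist"); t,R=toolpose()
W=cloud(d,p); T=(W-t)@R.as_matrix(); z=W[...,2]
k=(z>103)&(z<112)&(np.linalg.norm(W[...,:2]-[573,-300],axis=-1)<35); print('bar tool',cv2.minAreaRect(T[k][:,:2].astype(np.float32)))
cv2.imwrite("pics/w9.png",im)
plan((573.2,-300.5,86),-1.03)
E
```

```text
clock: 14.23
eef_pos: [570.9, -299.1, 165.7]
tcp_rot: [3.141, 0.001, -1.155]
contact_force: [-0.0, 0.0, -0.3]
opening: 1.0
clock: 14.48
eef_pos: [571.3, -299.3, 166.6]
tcp_rot: [-3.141, 0.0, -1.034]
contact_force: [0.1, 0.2, -0.2]
opening: 0.999
bar tool ((2.506826877593994, -1.1011886596679688), (13.707944869995117, 45.25723648071289), 0.4131312072277069)
at [ 571.5 -299.4  167.1] yaw -1.035 dp [1.8, -0.9, 81.1] ang [-0.0, -0.0, -0.005] rows 1.9
```

View pics/w9.png

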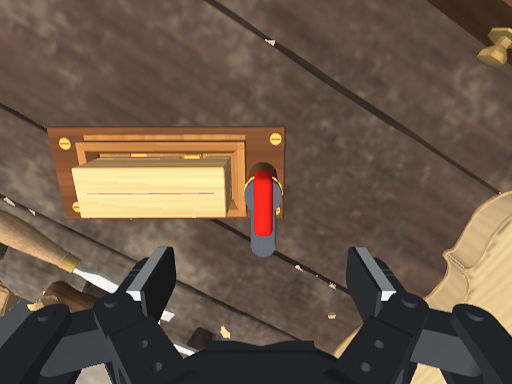

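The bar at (263,203) is upright, offset +2 mm in tool x and -1 mm in tool y. I'll grip it.

```bash
python3 -m inch '[{"dp":[1,-0.5,30],"angular":[0,0,0],"fingers":0},{"dp":[2,-1,58],"angular":[0,0,0],"fingers":40},{"dp":[2,-1,74],"angular":[0,0,0],"fingers":90},{"dp":[2,-1,80],"angular":[0,0,0],"fingers":140},{"dp":[2,-1,80],"angular":[0,0,0],"fingers":255},{"dp":[2,-1,80],"angular":[0,0,0],"fingers":255},{"dp":[2,-1,80],"angular":[0,0,0],"fingers":255},{"dp":[2,-1,80],"angular":[0,0,0],"fingers":255},{"dp":[2,-1,80],"angular":[0,0,0],"fingers":255}]' 30
```

```text
clock: 15.28
eef_pos: [574.0, -299.9, 89.9]
tcp_rot: [-3.139, -0.001, -1.032]
contact_force: [-2.0, 7.0, 1.2]
opening: 0.156
```

```bash
python3 -m inch '[{"dp":[0,0,0],"angular":[0,0,0.11],"fingers":255},{"dp":[0,0,0],"angular":[0,0,0.23],"fingers":255},{"dp":[0,0,0],"angular":[0,0,0.35],"fingers":255},{"dp":[0,0,0],"angular":[0,0,0.47],"fingers":255},{"dp":[0,0,0],"angular":[0,0,0.59],"fingers":255},{"dp":[0,0,0],"angular":[0,0,0.71],"fingers":255},{"dp":[0,0,0],"angular":[0,0,0.83],"fingers":255},{"dp":[0,0,0],"angular":[0,0,0.95],"fingers":255},{"dp":[0,0,0],"angular":[0,0,1.07],"fingers":255},{"dp":[0,0,0],"angular":[0,0,1.19],"fingers":255},{"dp":[0,0,0],"angular":[0,0,1.31],"fingers":255},{"dp":[0,0,0],"angular":[0,0,1.4],"fingers":255}]'
python3 -c "
from h import *
s=monitor.sense();print(s['eef_pos'],s['contact_force'],s['wrist_torque'],s['qpos'][5])"
```

```text
clock: 16.28
eef_pos: [573.7, -301.9, 90.0]
tcp_rot: [-3.138, -0.0, -2.437]
contact_force: [-5.9, -3.1, -0.7]
opening: 0.155
[ 573.65316973 -301.9467973    89.95112106] [-5.90784691 -3.09038409 -0.65151091] [-0.71056163  0.97491108  0.10172487] 1.9523495159800437
```

```bash
python3 -m inch '[{"dp":[0,0,0],"angular":[0,0,0.05],"fingers":255},{"dp":[0,0,0],"angular":[0,0,0.1],"fingers":255},{"dp":[0,0,0],"angular":[0,0,0.14],"fingers":255},{"dp":[0,0,0],"angular":[0,0,0.17],"fingers":255},{"dp":[0,0,0],"angular":[0,0,0.19],"fingers":255},{"dp":[0,0,0],"angular":[0,0,0.19],"fingers":255}]'
python3 -c "
from h import *
s=monitor.sense();print(s['contact_force'],s['wrist_torque'],s['qpos'][5],s['opening'])"
```

```text
clock: 16.78
eef_pos: [573.4, -302.1, 90.0]
tcp_rot: [-3.138, -0.0, -2.622]
contact_force: [-5.7, -3.8, -0.8]
opening: 0.154
[-5.73292762 -3.84381289 -0.75794152] [-0.72396371  1.09278426  0.45526299] 2.13673551473144 0.15387151276646763
```

```bash
python3 -m inch '[{"dp":[0,0,0],"angular":[0,0,0.02],"fingers":255},{"dp":[0,0,0],"angular":[0,0,0.04],"fingers":255},{"dp":[0,0,0],"angular":[0,0,0.04],"fingers":255}]'
python3 -c "
from h import *
s=monitor.sense();print(s['contact_force'],s['wrist_torque'],s['qpos'][5],s['opening'])"
```

```text
clock: 17.03
eef_pos: [573.5, -302.1, 90.0]
tcp_rot: [-3.138, -0.0, -2.66]
contact_force: [-5.5, -3.9, -1.3]
opening: 0.153
[-5.47508118 -3.86367646 -1.30957621] [-0.64093167  1.02306151  1.17238053] 2.17583110513645 0.1529866259600809
```

The torque about the latch axis rose from 0.1 to 1.2 N m, so the latch is hard against its stop. I'll ease back to the bar's own angle, release, rise and look.

```bash
python3 -m inch '[{"dp":[0,0,0],"angular":[0,0,-0.03],"fingers":255},{"dp":[0,0,0],"angular":[0,0,-0.03],"fingers":0},{"dp":[0,0,0],"angular":[0,0,-0.03],"fingers":0},{"dp":[0,0,0],"angular":[0,0,-0.03],"fingers":0},{"dp":[0,0,0],"angular":[0,0,-0.03],"fingers":0},{"dp":[0,0,0],"angular":[0,0,-0.03],"fingers":0},{"dp":[0,0,-30],"angular":[0,0,-0.03],"fingers":0},{"dp":[0,0,-70],"angular":[0,0,-0.03],"fingers":0},{"dp":[0,0,-110],"angular":[0,0,-0.03],"fingers":0},{"dp":[0,0,-140],"angular":[0,0,-0.03],"fingers":0},{"dp":[0,0,-140],"angular":[0,0,-0.03],"fingers":0},{"dp":[0,0,-140],"angular":[0,0,-0.03],"fingers":0}]'
python3 - <<'E'
from h import *
im,d=vision.grab_frame("wrist"); p=vision.camera_params("wrist"); cv2.imwrite("pics/w10.png",im)
W=cloud(d,p); z=W[...,2]
k=(z>102)&(z<112)&(np.linalg.norm(W[...,:2]-[573,-300],axis=-1)<35); print('bar',cv2.minAreaRect(W[k][:,:2].astype(np.float32)))
k=(z>58)&(z<71)&(np.linalg.norm(W[...,:2]-[515,-205],axis=-1)<55); print('block',np.median(z[k]),cv2.minAreaRect(W[k][:,:2].astype(np.float32)))
r_=(z>26)&(z<34)&(np.linalg.norm(W[...,:2]-[523,-218],axis=-1)<90); print('rim',np.median(z[r_]))
im,d=vision.grab_frame("scene"); cv2.imwrite("pics/scene10.png",im)
print(monitor.sense()['contact_force'])
E
```

```text
clock: 18.03
eef_pos: [575.2, -301.4, 231.3]
tcp_rot: [-3.136, 0.004, -2.631]
contact_force: [-0.6, -0.3, -0.6]
opening: 0.997
bar ((571.7317504882812, -301.1517028808594), (13.352836608886719, 45.31214904785156), 29.734172821044922)
block 64.8107104772497 ((514.3790283203125, -207.21316528320312), (45.264495849609375, 105.15805053710938), 30.802186965942383)
rim 28.620513003709835
[-0.42054064  0.03535686 -0.15005873]
```

View pics/w10.png

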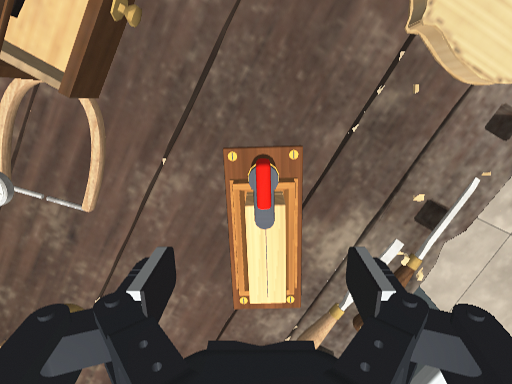

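View pics/scene10.png

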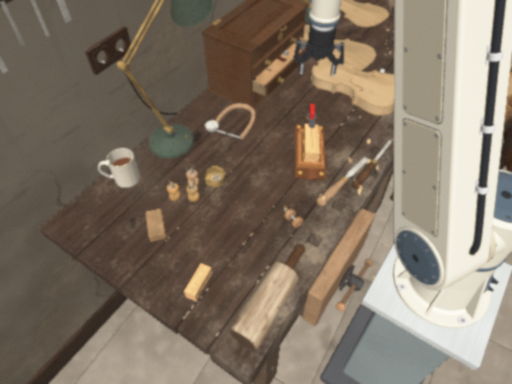

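The latch nose lies along the cradle over the block's end (bar at (264,185)), within about 1° of the cradle axis. Block and rim heights still differ by 36 mm, and the other items are where they were. The gripper is open and clear.

```bash
python3 -c "
from rig import sign_off
print(sign_off())"
```

```text
the job is handed in; nothing more can be done
None
```

The larger blank is seated in the cradle, the latch is closed over its end, and the job is handed in at about 18 s of the 72 s allowed.

- **Latch opened:** it started at about 0.33 rad, partly over the pocket, and I turned it to about 1.57 rad, clear of the pocket.
- **Blank fitted:** depth showed the brass key on the latch side of the pocket, 9 mm above the floor. I put the blank in with its notch towards the latch, so it needed no end-for-end turn.
- **Latch closed:** I turned it back until the torque about its axis rose to 1.2 N m at the stop, then let go and raised the arm clear.

**Last checks:**
- **Seating:** the block's top measured 36 mm above the rim, as a seated block should. It was level when I let go of it.
- **Latch:** the bar was within about 1° of the cradle's axis.
- **Bystanders:** in the last scene picture they look to be where they started. I compared them by eye and did not measure them.
- **Disagreement:** absolute camera heights in the last views read 1–2 mm low, for example the rim at 28–29 mm where 30 is given. I therefore judged seating by the height difference.

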